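# Turn the chopping board groove-up on its mat

## Robot

A 7-joint arm with a two-finger parallel gripper is mounted at the origin on the work surface. World frame = base frame: x ahead of the robot, y to its left, z up, the work surface at z = 0. Lengths are in m, angles in rad, forces in N, time in s.
With the tool pointing down it reaches from about 0.4 to 0.875 m from the base axis. Payload 19.3 kg.
Tool frame: the origin (TCP) lies midway between the tips of the shut fingers; the grasp point (between the pads) lies 19 mm behind it; z points along the fingers, y is the line along which they close (so a half turn about z gives the same grasp; the last joint's range is limited). The gripper opens to 85 mm and grips with 20 to 120 N. Pads are 22 mm wide; open, the fingers measure 114 mm over their backs; the gripper's body (76 mm by 85 mm) begins 54 mm behind the grasp point. The pads swing forward as they close: fully open they stand 13 mm farther back than shut.
Start: joints at [1.263, 0.521, -0.036, 1.599, 0.021, 1.021, -0.113], TCP at [0.147, -0.607, 0.231] pointing down, gripper open.
Joint ranges: [-2.91, 2.91], [-0.3, 2.13], [-1.5, 1.42], [0.17, 2.43], [-1.26, 4.41], [0.16, 1.93], [-2.52, 2.52]. Speed limits (rad/s): [1.89, 1.89, 2.39, 2.39, 3.01, 3.01, 3.01].

## Interface

Orientations are given as [roll, pitch, yaw] about the fixed x, y, z axes, in that order (R = Rz(yaw) Ry(pitch) Rx(roll)).
In Python, from workcell import bot, optics gives the robot as it stands (bot), with the cameras (optics).
- The arm moves only by the shell command python3 nudge.py 'ROWS' [FORCE]. ROWS is a JSON list of rows, 1 to 5 of them, each an object with the fields finger_gap (the finger opening in m), tx, ty, tz (the shift in m), drx, dry, drz (a rotation vector in rad); a field left out counts as zero (the opening has to be given); each row is the pose to reach, as a shift and turn from the pose commanded when the command began, along the tool's axes at that moment; what a row does not reach only later rows make up. A row lasts 1/8 s, in which the tool goes at most 0.0625 m and 0.188 rad, less where a joint would pass 70% of its speed; a pose out of reach is approached as far as the arm can. The fingers move at their own pace and stop on an object; FORCE is the grip in N (left out, the last holds). Time passes only in rows, so rows that do not move let the fingers close. It prints the time, the measured TCP pose, the force, the opening and the grip force at its end. Input that does not fit is refused with a message, and nothing moves.
- bot.observe(): the state, without advancing time (a new reading comes with each control period).
- optics.grab_frame(name): name is "scene" or "top" or "wrist"; returns the picture (480x640x3 uint8, blue, green, red); there is no depth.
- optics.calibration(name): a dict with "vfov" (degrees; the focal length in pixels is half the picture's height over the tangent of half this angle, whatever the lens; pixels are square), "cx", "cy" (the principal point, pixels), "eye" and "attitude" of the camera in the world. Camera axes: x right, y down, z forward; pixel columns grow to the right and rows downward; lengths in m; the calibration is good to about 2 mm. A picture is of the moment at which its call begins: read the wrist's pose just before it. calibration takes no time and is no camera call; for the wrist camera it gives the pose at the moment of the call.
- bot.job_done(): hands the job in; it is judged then, once.
The state is a dict: "clock": time; "qpos": joint angles; "qd": joint speeds; "joint_efforts": joint torques, N m; "position": TCP position; "tool_rot": TCP orientation; "force": force on the tool from outside, world axes, zero at the start; "moment": the same for the moment, N m; "grip_width": finger opening in m; "finger_force": force on a finger pad.
Only numpy, scipy, OpenCV 4.12 (cv2) and the standard library are available. Lean on these libraries where they do the work, as an engineer would, in place of code of your own. Each camera call takes 0.05 s, during which the arm holds its last target. There are 200 camera calls.

## Task

The chopping board is lying with its juice groove underneath and we need that side for carving. Slide the board flat along the worktop until it sticks out past the right-hand end and you can get under it, then pick it up, turn it over and lay it gently, without letting it drop, flat and square in the middle of the blue-grey mat with the groove on top. Leave everything else standing where it is.

Things in the scene. Friction and masses are not known exactly. Their poses are not given: they have to be found in the camera images.
- worktop_end (a point): White stone worktop of the kitchen island, 30 thick, top at z = 0. Its right-hand end is a straight edge along the world x direction; this point lies on the top edge of that end, at world x = 0.5. Its y axis points inwards (world +y); beyond the end is only the floor, 750 below, and the space under the edge is free. Flat and plain near the end; a sink and tap are far to the left.
- board: Bamboo chopping board, flat square-edged slab 200 (its x) x 140 (its y) x 14 thick, about 280 g, too wide to grip across. Origin at the centre of the face with the juice groove (dark, 9 wide, 12 inside the rim); z points from there to the plain face, 14 away. At the start it lies groove face down, z up, long side roughly along the edge, none of it past the end. No handle.
- board_middle (a point): Centre of the chopping board's volume, 7 below either face; axes as for board.
- mat: Thin ribbed blue-grey rubber mat, 240 (its x) x 180 (its y) x 3 thick, fixed to the worktop. Origin at the centre of its underside, on the worktop; top 3 above.
- pepper_mill: Dark wooden pepper mill, 190 tall, 58 across at the foot. Bystander, loose; origin at the centre of its underside.
- tea_tin: Round red tea tin with a paper label, 95 across, 120 tall. Bystander, loose; origin at the centre of its underside.
- coffee_jar: Amber glass coffee jar with an orange label and a black lid, 82 across, 140 tall. Bystander, loose; origin at the centre of its underside.
- lunch_box: Closed green lunch box with a pale lid, 118 x 168 x 67 tall, long side along its y. Bystander, loose; origin at the centre of its underside.
- mug: Grey-green mug, 82 across, 95 tall, handle at its +y. Bystander, loose; origin at the centre of its underside.
- water_flask: Black drinking flask, 68 across, 210 tall. Bystander, loose; origin at the centre of its underside.
- wine_glass: Stemmed wine glass, empty, 78 across, 190 tall. Bystander, loose; origin at the centre of its underside.

How it is judged:
On the way, in this order (a step that is already met when the one before it is completed fails the run):
1. the board lies flat on the worktop with at least 18 mm of it sticking out past the right-hand end (its middle within 52 mm of the end, or within 80 mm if it goes short end first) ((y of board_middle in the frame of worktop_end below 0.052 m or (y of board_middle in the frame of worktop_end below 0.08 m and angle between the x axis of board and the y axis of worktop_end, either way round below 0.5 rad)) and angle between board's own z axis and vertical below 0.06 rad and height (world z) of board_middle between 0.004 and 0.012 m), for 0.2 s.
2. the board is lifted clear and turned over, groove side up (angle between board's own z axis and vertical above 2 rad and height (world z) of board_middle above 0.03 m), for 0.1 s.
At the end, for the whole second after the job is handed in: The board lies flat (within 5 degrees) and still on the mat with its grooved face up, its middle within 25 mm of the mat's middle and its long side within 0.2 rad of the mat's long side; let go (angle between board's own z axis and vertical above 3.05 rad and height (world z) of board_middle between 0.007 and 0.0135 m and horizontal distance between board_middle and mat below 0.025 m and angle between the x axis of board and the x axis of mat, either way round below 0.2 rad and linear speed of board below 0.02 m/s); the robot touches nothing.
It fails at once if the board is dropped or let topple: moves faster than 0.7 m/s with no finger touching it (linear speed of board above 0.7 m/s and contact force between the fingers and board below 0.05 N).
It fails at once if a bystander is knocked over (leans more than 0.35 rad) or shifted by more than 20 mm: pepper mill, tea tin, coffee jar, lunch box, mug, water flask, wine glass (distance of any of pepper_mill, tea_tin, coffee_jar, lunch_box, mug, water_flask, wine_glass from where it was at the start of the episode above 0.02 m or angle between any of pepper_mill, tea_tin, coffee_jar, lunch_box, mug, water_flask, wine_glass's own z axis and vertical above 0.35 rad).
It also fails if it takes over 72 s, if anything falls off the work surface, if the arm or the gripper's body presses on something with over 40 N, if the wrist force passes 120 N, or if a joint passes its speed limit or range.

## Working session

There is one attempt and no reset: what is moved stays moved. The work goes in short steps, Python scripts to look and compute and a shell command to move; the robot and the scene stay as the last step left them, time stands still between calls to the robot, and variables do not carry over. Pictures are saved under pics/ and viewed, at most 12 in all, crops included, and the job is handed in when it is done.

```bash
ls; mkdir -p pics
python3 - <<'E'
from workcell import bot, optics
import cv2
for n in("scene","top"):
    cv2.imwrite(f"pics/{n}0.png",optics.grab_frame(n)); print(n,optics.calibration(n))
print(optics.calibration("wrist")); print(bot.observe())
E
```

```text
nudge.py
pics
workcell.py
scene {'vfov': 44.55514472577315, 'cx': 310.82339828794, 'cy': 235.07499081147608, 'eye': array([1.38938927, 0.38371886, 1.10515718]), 'attitude': array([-2.46184118,  0.00634923,  1.87576837])}
top {'vfov': 54.8914123942216, 'cx': 325.01246857402634, 'cy': 246.63420106420529, 'eye': array([0.35498304, 0.12333972, 1.03976054]), 'attitude': array([-2.93762659,  0.00374971, -1.76478443])}
{'vfov': 71.41625511523138, 'cx': 316.4020019405306, 'cy': 242.76309836711448, 'eye': array([ 0.22660135, -0.58855956,  0.37311577]), 'attitude': array([ 2.81588949e+00,  6.65777769e-04, -1.33281920e+00])}
{'clock': 0.1, 'qpos': array([ 1.26282076,  0.52193811, -0.03629627,  1.59992047,  0.02118555,
        1.02112822, -0.11280379]), 'qd': array([ 4.22124066e-04, -1.09203685e-03,  2.11564733e-05, -3.15823613e-03,
       -5.94729501e-04, -6.10350214e-04, -1.86090280e-04]), 'joint_efforts': array([ 4.09654211e-03, -9.28505445e+01,  1.98412545e+00, -3.70539272e+01,
        1.81581796e-02,  5.29147408e-03, -3.66101892e-05]), 'position': array([ 0.14709735, -0.60713957,  0.23080473]), 'tool_rot': array([-3.14058568e+00,  7.42257363e-05,  2.37725710e-01]), 'force': array([-0.78013107, -0.17563912,  1.2314812 ]), 'moment': array([ 0.04734308, -0.01411925, -0.00717101]), 'finger_force': 0.0, 'grip_width': 0.08536611349473812}
```

View pics/scene0.png

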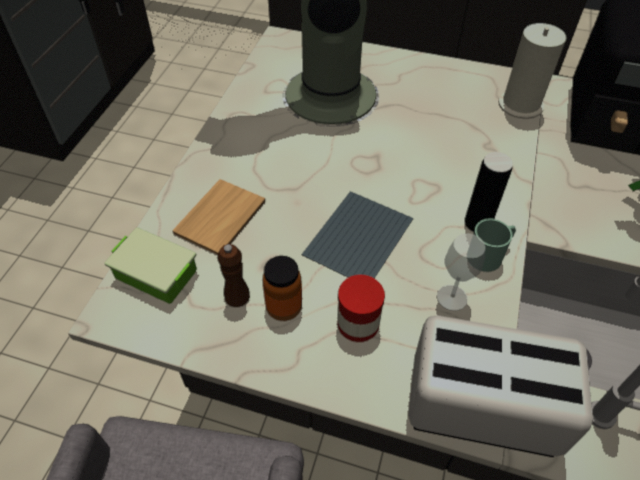

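View pics/top0.png

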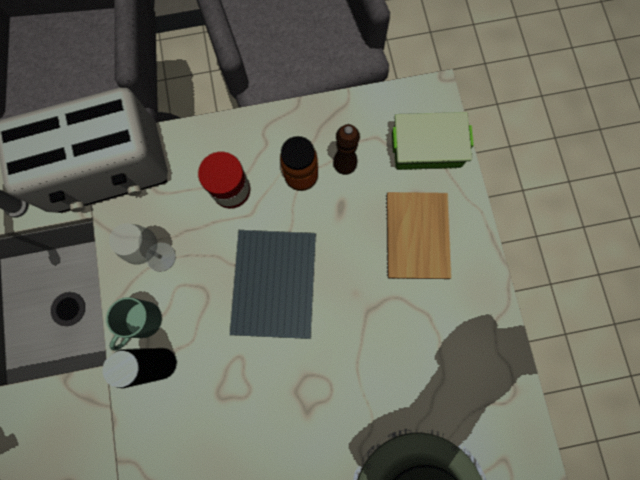

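The top picture shows the board at corners (388,193), (447,194), (450,278), (388,277). The mat corners are (238,230), (316,233), (311,338), (230,335), and the right-hand edge runs roughly from (455,75) to (560,460). The lunch box sits just ahead of the board.

```bash
cat > h.py <<'E'
from workcell import bot, optics
import numpy as np, cv2
from scipy.spatial.transform import Rotation as R
def px(c,uv,z):
    f=240/np.tan(np.radians(c["vfov"]/2)); o=np.atleast_2d(uv).astype(float)
    d=np.c_[(o[:,0]-c["cx"])/f,(o[:,1]-c["cy"])/f,np.ones(len(o))]
    d=R.from_euler('xyz',c["attitude"]).apply(d); e=np.array(c["eye"])
    return e+d*((z-e[2])/d[:,2])[:,None]
def proj(c,P):
    f=240/np.tan(np.radians(c["vfov"]/2))
    q=R.from_euler('xyz',c["attitude"]).inv().apply(np.atleast_2d(P)-c["eye"])
    return np.c_[c["cx"]+f*q[:,0]/q[:,2],c["cy"]+f*q[:,1]/q[:,2]]
def rel(P,rotm=None):
    s=bot.observe(); T=R.from_euler('xyz',s["tool_rot"])
    d=T.inv().apply(np.array(P)-s["position"])
    r=None if rotm is None else (T.inv()*rotm).as_rotvec()
    return d,r
E
python3 - <<'E'
from h import *
np.set_printoptions(precision=4,suppress=True)
c=optics.calibration("top")
b=px(c,[(388,193),(447,194),(450,278),(388,277)],.014)
print("board",b,b.mean(0),np.linalg.norm(np.diff(b,axis=0),axis=1))
m=px(c,[(238,230),(316,233),(311,338),(230,335)],.003)
print("mat",m,m.mean(0),np.linalg.norm(np.diff(m,axis=0),axis=1))
print("edge",px(c,[(455,75),(472,130),(487,180),(525,325),(560,460)],0))
print("lunch",px(c,[(396,113),(468,112),(471,163),(397,158)],.067))
print("mill",px(c,[(347,130)],.19),"jar",px(c,[(297,148)],.14),"tin",px(c,[(221,173)],.12),"mug",px(c,[(135,317)],.095),"flask",px(c,[(121,368)],.21))
im=optics.grab_frame("top")
cv2.imwrite("pics/topcrop.png",cv2.resize(im[90:350,220:540],None,fx=2.4,fy=2.3,interpolation=cv2.INTER_CUBIC))
cs=optics.calibration("scene")
print("scene board",px(cs,[(175,232),(221,181),(265,206),(223,252)],.014).tolist())
print("scene mat",px(cs,[(350,193),(413,219),(368,283),(304,253)],.003).tolist())
print("scene edge",px(cs,[(75,336),(268,28)],0).tolist())
E
```

```text
board [[ 0.6604 -0.0817  0.014 ]
 [ 0.6315 -0.2154  0.014 ]
 [ 0.4397 -0.1738  0.014 ]
 [ 0.4687 -0.0386  0.014 ]] [ 0.5501 -0.1274  0.014 ] [0.1367 0.1962 0.1383]
mat [[0.6436 0.2754 0.003 ]
 [0.6017 0.1    0.003 ]
 [0.3706 0.1557 0.003 ]
 [0.4114 0.3298 0.003 ]] [0.5068 0.2152 0.003 ] [0.1804 0.2377 0.1788]
edge [[ 0.9318 -0.3153  0.    ]
 [ 0.7809 -0.319   0.    ]
 [ 0.6505 -0.3212  0.    ]
 [ 0.307  -0.315   0.    ]
 [ 0.0239 -0.309   0.    ]]
lunch [[ 0.8277 -0.1311  0.067 ]
 [ 0.7981 -0.2929  0.067 ]
 [ 0.677  -0.2681  0.067 ]
 [ 0.7206 -0.1089  0.067 ]]
mill [[0.7511 0.0044 0.19  ]] jar [[0.7552 0.1076 0.14  ]] tin [[0.7399 0.2742 0.12  ]] mug [[0.479  0.4951 0.095 ]] flask [[0.3809 0.4836 0.21  ]]
scene board [[0.6378086264494005, -0.20327297848777381, 0.014000000000000012], [0.4471063671055643, -0.16421303235139495, 0.014000000000000012], [0.49498364474777157, -0.025039951596271315, 0.014000000000000012], [0.6596404040867205, -0.06900116210599871, 0.014000000000000012]]
scene mat [[0.37961088349428884, 0.1639316868814796, 0.0029999999999998916], [0.41850036979975824, 0.3353817867519866, 0.0029999999999998916], [0.6367393085571145, 0.27536767450106053, 0.0029999999999998916], [0.5984225009925803, 0.1105028381705016, 0.0029999999999998916]]
scene edge [[0.9525106776402816, -0.28910058230718405, 0.0], [-0.28071404702587865, -0.30195991674629286, 0.0]]
```

View pics/topcrop.png

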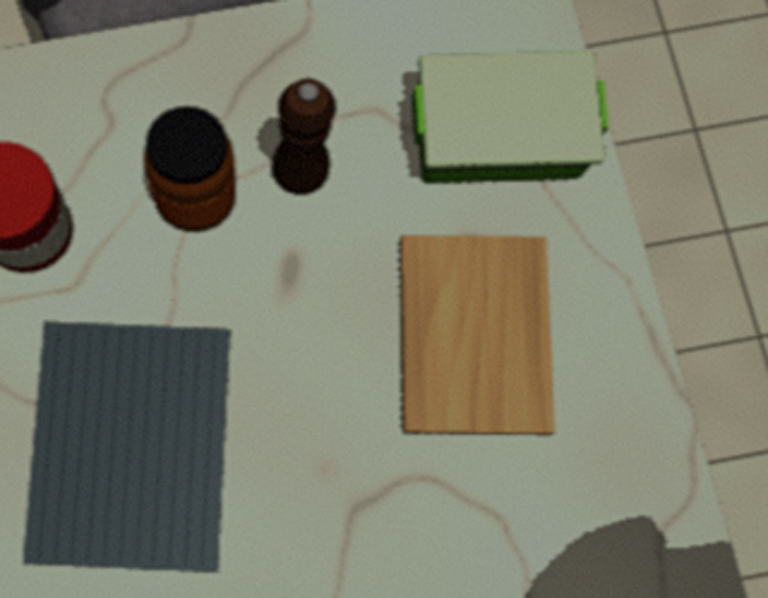

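The enlarged crop agrees with those corners. In the crop the board is at (402,237), (547,237), (553,433), (404,433) and the worktop edge runs from (585,47) to (705,462). I'll hover behind the board's inner side and check with the wrist camera.

```bash
python3 nudge.py '[{"finger_gap":0.085, "tx":0.046, "ty":-0.039}, {"finger_gap":0.085, "tx":0.092, "ty":-0.078}, {"finger_gap":0.085, "tx":0.138, "ty":-0.117}, {"finger_gap":0.085, "tx":0.184, "ty":-0.156}, {"finger_gap":0.085, "tx":0.23, "ty":-0.195}]'
python3 nudge.py '[{"finger_gap":0.085, "tx":0.046, "ty":-0.039, "drz":-0.18}, {"finger_gap":0.085, "tx":0.092, "ty":-0.078, "drz":-0.36}, {"finger_gap":0.085, "tx":0.138, "ty":-0.117, "drz":-0.54}, {"finger_gap":0.085, "tx":0.184, "ty":-0.156, "drz":-0.72}, {"finger_gap":0.085, "tx":0.23, "ty":-0.195, "drz":-0.9}]'
python3 - <<'E'
from h import *
s=bot.observe();print(s["qpos"],s["position"],s["tool_rot"])
print(rel([.573,-.022,.2],R.from_euler('xyz',[np.pi,0,np.radians(77.8)])))
E
```

```text
clock: 0.78
position: [0.3257, -0.362, 0.2314]
tool_rot: [3.141, -0.0, 0.238]
force: [1.5, -0.7, 0.7]
grip_width: 0.0848
finger_force: 0.0
clock: 1.4
position: [0.5033, -0.1184, 0.2314]
tool_rot: [3.141, 0.0, 1.143]
force: [0.5, -1.4, -0.2]
grip_width: 0.085
finger_force: 0.0
[ 0.44688177  0.37541078 -0.42645943  1.86586143  0.1892123   0.93963989
 -0.49285703] [ 0.50327137 -0.11839113  0.23138544] [3.14134272e+00 9.96331430e-05 1.14347386e+00]
(array([0.11662466, 0.02350279, 0.0313797 ]), array([ 2.38296339e-04,  1.26043258e-04, -2.14392282e-01]))
```

```bash
python3 nudge.py '[{"finger_gap":0.085, "tx":0.058, "ty":0.012, "tz":0.015, "drz":-0.11}, {"finger_gap":0.085, "tx":0.117, "ty":0.0235, "tz":0.03, "drz":-0.214}, {"finger_gap":0.085, "tx":0.117, "ty":0.0235, "tz":0.03, "drz":-0.214}]'
python3 - <<'E'
from h import *
s=bot.observe();print(s["qpos"],s["position"],s["tool_rot"])
c=optics.calibration("wrist");im=optics.grab_frame("wrist");cv2.imwrite("pics/w1.png",im);np.save("w1.npy",c)
print(c)
g=[(x,y) for x,y in ((.6604,-.0817),(.6315,-.2154),(.4397,-.1738),(.4687,-.0386))]
print(proj(c,[(x,y,.014) for x,y in g]))
E
```

```text
clock: 1.78
position: [0.5738, -0.0191, 0.1998]
tool_rot: [-3.14, -0.002, 1.359]
force: [-0.4, -0.7, 0.0]
grip_width: 0.0851
finger_force: 0.0
[ 0.27077688  0.51202871 -0.47512378  1.75085901  0.27633468  0.94676858
 -0.5271077 ] [ 0.57376174 -0.01906765  0.1998027 ] [-3.13964538e+00 -2.23892170e-03  1.35892385e+00]
{'vfov': 71.41625511523138, 'cx': 316.4020019405306, 'cy': 242.76309836711448, 'eye': array([0.59066061, 0.06040971, 0.34228747]), 'attitude': array([ 2.81788187e+00,  1.87807616e-03, -2.11630296e-01])}
[[410.35318944 255.59102076]
 [399.8358156  364.04476585]
 [233.60934612 363.56766695]
 [223.17134225 253.79758436]]
```

View pics/w1.png

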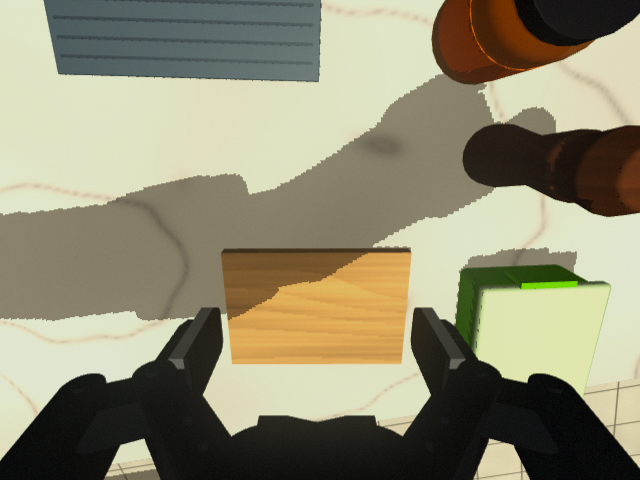

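The wrist picture puts the board corners at (223,252), (411,252), (403,363), (233,363), which agrees with the top camera to a pixel or two. Next I'll check the worktop edge and mat from here.

```bash
python3 - <<'E'
from h import *
np.set_printoptions(precision=4,suppress=True)
c=np.load("w1.npy",allow_pickle=True).item()
print(px(c,[(590,386),(638,378),(105,465)],0))
print(px(c,[(60,74),(319,81)],.003))
print(px(c,[(223,252),(411,252),(403,363),(233,363)],.014),px(c,[(460,268),(477,364)],.0))
E
python3 nudge.py '[{"finger_gap":0.085, "tz":0.06}, {"finger_gap":0.085, "tz":0.12}, {"finger_gap":0.085, "tz":0.17}, {"finger_gap":0.085, "tz":0.195}, {"finger_gap":0.085, "tz":0.205}]'
```

```text
[[ 0.8632 -0.3102  0.    ]
 [ 0.9211 -0.31    0.    ]
 [ 0.209  -0.3096  0.    ]]
[[0.3704 0.1582 0.003 ]
 [0.6015 0.1025 0.003 ]]
[[ 0.4691 -0.0366  0.014 ]
 [ 0.6616 -0.0778  0.014 ]
 [ 0.6353 -0.2147  0.014 ]
 [ 0.4392 -0.1729  0.014 ]] [[ 0.7154 -0.1139  0.    ]
 [ 0.726  -0.2469  0.    ]]
clock: 2.45
position: [0.572, -0.0247, -0.0047]
tool_rot: [-3.14, 0.001, 1.35]
force: [0.9, 0.5, 0.8]
grip_width: 0.085
finger_force: 0.0
```

```bash
python3 nudge.py '[{"finger_gap":0.085, "tx":-0.015}, {"finger_gap":0.085, "tx":-0.03}, {"finger_gap":0.085, "tx":-0.045}, {"finger_gap":0.085, "tx":-0.06}, {"finger_gap":0.085, "tx":-0.075}]'
python3 nudge.py '[{"finger_gap":0.085, "tx":-0.015}, {"finger_gap":0.085, "tx":-0.03}, {"finger_gap":0.085, "tx":-0.045}, {"finger_gap":0.085, "tx":-0.057}, {"finger_gap":0.085, "tx":-0.06}]'
python3 - <<'E'
from h import *
cv2.imwrite("pics/t2.png",cv2.resize(optics.grab_frame("top")[90:350,330:570],None,fx=2.3,fy=2.3,interpolation=cv2.INTER_CUBIC))
E
```

```text
clock: 3.08
position: [0.5565, -0.098, -0.0034]
tool_rot: [3.141, -0.0, 1.351]
force: [0.5, 2.4, 1.8]
grip_width: 0.0846
finger_force: 1.1
clock: 3.7
position: [0.5431, -0.1565, -0.0038]
tool_rot: [-3.141, 0.0, 1.351]
force: [-0.5, 0.5, 0.1]
grip_width: 0.0849
finger_force: 0.7
```

View pics/t2.png

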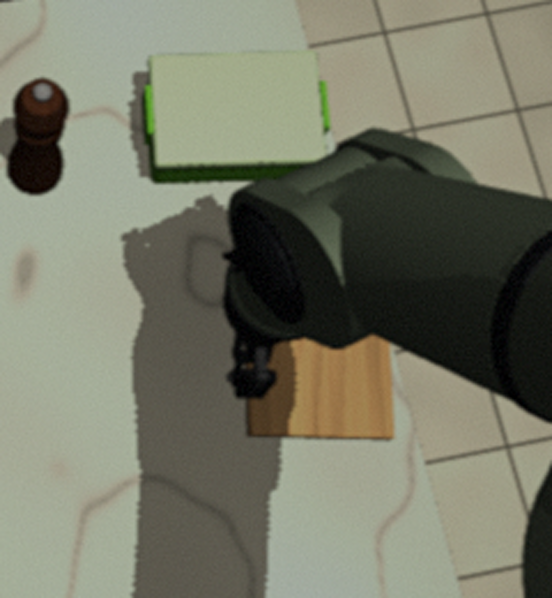

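The board's near corners are at crop (249,436) and (393,438). It has moved squarely and is well clear of the lunch box.

Run:
```python
from h import *
p=px(optics.calibration("top"),[(330+249/2.3,90+436/2.3),(330+393/2.3,90+438/2.3)],.014);print(p)
d=p[0]-p[1];d/=np.linalg.norm(d);x=np.array([d[1],-d[0],0]);print("yaw",np.degrees(np.arctan2(x[1],x[0])),"mid",p.mean(0)+.1*x, "tcp-mid along n",(bot.observe()["position"]-p.mean(0)-.1*x)@d)
```

```text
[[ 0.44135937 -0.14728752  0.014     ]
 [ 0.41250767 -0.28366238  0.014     ]]
yaw -11.945453259187039 mid [ 0.52476803 -0.23617299  0.014     ] tcp-mid along n 0.0819001668991457
```

```bash
python3 nudge.py '[{"finger_gap":0.085, "tx":-0.014}, {"finger_gap":0.085, "tx":-0.028}, {"finger_gap":0.085, "tx":-0.036}, {"finger_gap":0.085, "tx":-0.04}, {"finger_gap":0.085, "tx":-0.04}]'
python3 nudge.py '[{"finger_gap":0.085, "tx":0.02}, {"finger_gap":0.085, "tx":0.04, "tz":-0.05}, {"finger_gap":0.085, "tx":0.04, "tz":-0.11}, {"finger_gap":0.085, "tx":0.04, "tz":-0.17}, {"finger_gap":0.085, "tx":0.04, "tz":-0.2}]'
python3 - <<'E'
from h import *
c=optics.calibration("wrist");im=optics.grab_frame("wrist");cv2.imwrite("pics/w3.png",im);np.save("w3.npy",c);print(bot.observe()["qpos"])
E
```

```text
clock: 4.38
position: [0.5347, -0.1948, -0.0037]
tool_rot: [-3.141, 0.0, 1.351]
force: [-0.1, 0.2, -0.1]
grip_width: 0.085
finger_force: 0.0
clock: 5.0
position: [0.5446, -0.1537, 0.1996]
tool_rot: [3.138, -0.0, 1.353]
force: [-0.4, -0.2, -1.1]
grip_width: 0.0845
finger_force: 0.0
[ 0.53886303  0.49999334 -0.51080947  1.77273268  0.29585108  0.93906376
 -0.31238169]
```

View pics/w3.png

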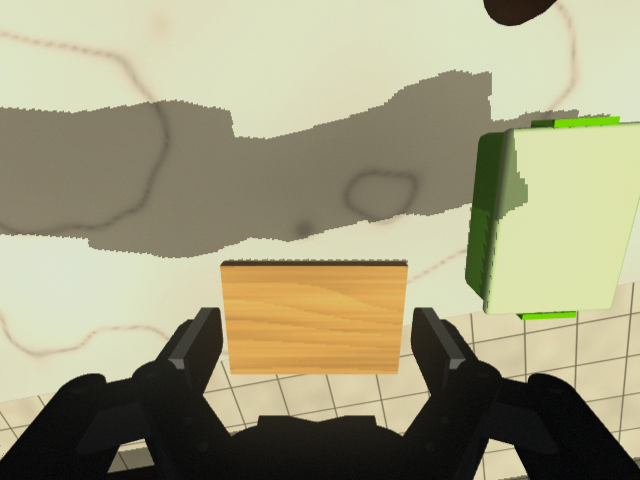

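The top-face corners are at (221,266), (407,266), (399,374), (231,374). The outer side hangs past the edge over the floor, and the edge line runs through (0,402) on the left.

Run:
```python
from h import *
np.set_printoptions(precision=4,suppress=True)
c=np.load("w3.npy",allow_pickle=True).item()
p=px(c,[(221,266),(407,266),(399,374),(231,374)],.014);print(p,p.mean(0)); print(px(c,[(637,284),(5,402)],0))
x=p[1]-p[0]+p[2]-p[3];print(np.degrees(np.arctan2(x[1],x[0])))
s=bot.observe();T=R.from_euler('xyz',s["tool_rot"])
mid=p.mean(0)
for th in (78,65,50):
    a=np.radians(th);z=np.array([np.cos(a),np.sin(a),0]);y=np.array([0,0,1]);X=np.cross(y,z)
    for sg in(1,-1):
        M=R.from_matrix(np.c_[sg*X,sg*y,z]);print(th,sg,(T.inv()*M).as_rotvec(),M.as_euler('xyz'))
print(s["position"],s["tool_rot"])
```

```text
[[ 0.4342 -0.1858  0.014 ]
 [ 0.6269 -0.2287  0.014 ]
 [ 0.5993 -0.3656  0.014 ]
 [ 0.4034 -0.3218  0.014 ]] [ 0.516  -0.2755  0.014 ]
[[ 0.8813 -0.3137  0.    ]
 [ 0.1011 -0.311   0.    ]]
-12.568867585004224
78 1 [-1.2008  1.2182 -1.2105] [1.5708 0.     2.9322]
78 -1 [1.2177 1.2003 1.2078] [-1.5708  0.     -0.2094]
65 1 [-1.2998  1.0491 -1.0424] [1.5708 0.     2.7053]
65 -1 [1.1019 1.3651 1.3736] [-1.5708  0.     -0.4363]
50 1 [-1.3936  0.8504 -0.845 ] [1.5708 0.     2.4435]
50 -1 [0.9457 1.5498 1.5594] [-1.5708  0.     -0.6981]
[ 0.5456 -0.154   0.2021] [3.1353 0.0001 1.3532]
```

```bash
cat > kin.py <<'E'
from h import *
import itertools
from scipy.optimize import least_squares
S=[([1.26282076,.52193811,-.03629627,1.59992047,.02118555,1.02112822,-.11280379],[.14709735,-.60713957,.23080473],[-3.14058568,7.4e-5,.23772571]),
([.44688177,.37541078,-.42645943,1.86586143,.1892123,.93963989,-.49285703],[.50327137,-.11839113,.23138544],[3.14134272,1e-4,1.14347386]),
([.27077688,.51202871,-.47512378,1.75085901,.27633468,.94676858,-.5271077],[.57376174,-.01906765,.1998027],[-3.13964538,-.0022389,1.35892385])]
AX="zyzyzyz"
def fk(q,s,v):
    p=np.array([0,0,v[2]]);r=R.identity();o=[v[0],0,0,0,0,0,v[1]]
    for i in range(7):
        r=r*R.from_euler(AX[i],s[i]*q[i]+o[i])
        if i==1:p=p+r.apply([v[6],0,v[3]])
        if i==3:p=p+r.apply([v[7],0,v[4]])
        if i==5:p=p+r.apply([v[8],0,v[5]])
    return p,r
def fit(S):
    best=None
    for t in itertools.product((1,-1),repeat=4):
        s=(t[0],1,t[1],1,t[2],1,t[3])
        def e(v):
            o=[]
            for q,P,E in S:
                p,r=fk(q,s,v);o+=list(5*(p-P))+list((r.inv()*R.from_euler('xyz',E)).as_rotvec())
            return o+list(1e-3*np.array(v[2:])) 
        for a,b in itertools.product((0,np.pi,np.pi/2,-np.pi/2),repeat=2):
            k=least_squares(e,[a,b,.3,.4,.4,.25,0,0,0])
            if best is None or k.cost<best[0]:best=(k.cost,s,k.x)
    return best
E
python3 - <<'E'
from kin import *
np.set_printoptions(precision=4,suppress=True)
s=bot.observe();S.append((s["qpos"],s["position"],s["tool_rot"]))
b=fit(S);print(b)
import pickle;pickle.dump(b,open("kin.pkl","wb"))
for q,P,E in S:
    p,r=fk(q,b[1],b[2]);print(p-P,(r.inv()*R.from_euler('xyz',E)).magnitude())
E
```

```text
(np.float64(0.00028049280360544214), (-1, 1, -1, 1, -1, 1, -1), array([-0.0947,  1.4761,  0.6445,  0.5136,  0.542 ,  0.5512,  0.0244,
        0.0148,  0.1048]))
[ 0.0001 -0.001  -0.0006] 9.538230222895946e-05
[ 0.0017  0.0028 -0.0008] 2.5145499440329755e-05
[-0.0021 -0.0007  0.0008] 0.0002809773358250595
[-0.0005 -0.0019  0.0006] 0.0005939162220141865
```

```bash
cat > kin2.py <<'E'
from kin import *
sg=(-1,1,-1,1,-1,1,-1)
def fk(q,v):  # v: d0, then (x,y,z) for links 1,3,5
    p=np.array([0,0,v[0]]);r=R.identity();o=[0,0,0,0,0,0,np.pi/2]
    for i in range(7):
        r=r*R.from_euler(AX[i],sg[i]*q[i]+o[i])
        if i in(1,3,5): p=p+r.apply(v[1+3*(i//2):4+3*(i//2)])
    return p,r
def err(q,v,P,M):
    p,r=fk(q,v);return np.r_[5*(p-P),(r.inv()*M).as_rotvec()]
def fit2(S):
    v0=np.array([.35,0,0,.4,0,0,.4,0,0,.3])
    f=lambda v:np.r_[np.concatenate([err(q,v,P,R.from_euler('xyz',E)) for q,P,E in S]),2e-3*(v-v0)]
    return least_squares(f,v0).x
lo=np.array([-2.91,-.3,-1.5,.17,-1.26,.16,-2.52]);hi=np.array([2.91,2.13,1.42,2.43,4.41,1.93,2.52])
def ik(v,P,M,q0,n=30,seed=0):
    g=np.random.default_rng(seed);out=[]
    for k in range(n):
        st=np.clip(q0,lo+.01,hi-.01) if k==0 else g.uniform(lo,hi)
        m=least_squares(lambda q:np.r_[err(q,v,P,M),1e-3*(q-q0)],st,bounds=(lo+.005,hi-.005))
        if np.linalg.norm(err(m.x,v,P,M))<.02: out.append((np.abs(m.x-q0).max(),m.x))
    return sorted(out,key=lambda t:t[0])[:3]
def tool(yaw,pitch,sgn):  # z horizontal at yaw deg, dipping pitch deg; tool y up*sgn
    a,b=np.radians(yaw),np.radians(pitch);z=np.array([np.cos(a)*np.cos(b),np.sin(a)*np.cos(b),-np.sin(b)])
    h=np.array([-np.sin(a),np.cos(a),0]);up=np.cross(z,-h); up=up if up[2]>0 else -up
    y=sgn*up;return R.from_matrix(np.c_[np.cross(y,z),y,z])
E
python3 - <<'E'
from kin2 import *
np.set_printoptions(precision=3,suppress=True)
s=bot.observe();S.append((s["qpos"],s["position"],s["tool_rot"]))
v=fit2(S);print(v)
for q,P,E in S: print(err(q,v,P,R.from_euler('xyz',E)))
for th in(78,65,50,35):
  for sn in(1,-1):
    print("grasp",th,sn,ik(v,[.507,-.314,.007],tool(th,0,sn),s["qpos"],12)[:2])
for th in(105,90,77,60):
  for sn in(1,-1):
    print("place",th,sn,ik(v,[.49,.15,.06],tool(th,35,sn),s["qpos"],12)[:2])
E
```

```text
[ 0.32   0.    -0.021  0.53   0.    -0.037  0.421  0.    -0.     0.328]
[ 0.  0.  0. -0.  0. -0.]
[ 0. -0. -0.  0. -0.  0.]
[-0.  0.  0.  0. -0. -0.]
[-0.  0.  0. -0. -0. -0.]Traceback (most recent call last):
  File "<stdin>", line 8, in <module>
  File "kin2.py", line 20, in ik
    m=least_squares(lambda q:np.r_[err(q,v,P,M),1e-3*(q-q0)],st,bounds=(lo+.005,hi-.005))
    return func(*args, **kwargs)
    raise ValueError("Initial guess is outside of provided bounds")
ValueError: Initial guess is outside of provided bounds
```

The fit is essentially exact, so I have the arm's kinematics. Next I'll check which grasp and place poses it can reach.

```bash
sed -i 's/else g.uniform(lo,hi)/else g.uniform(lo+.01,hi-.01)/' kin2.py; timeout 500 python3 - <<'E'
from kin2 import *
np.set_printoptions(precision=2,suppress=True)
s=bot.observe();S.append((s["qpos"],s["position"],s["tool_rot"]))
v=fit2(S);np.save("v.npy",v)
for th in(78,60,45):
  for sn in(1,-1):
    print("grasp",th,sn,[x[1] for x in ik(v,[.507,-.314,.007],tool(th,0,sn),s["qpos"],12)[:2]])
for th in(110,93,77):
  for sn in(1,-1):
    print("place",th,sn,[x[1] for x in ik(v,[.49,.15,.06],tool(th,35,sn),s["qpos"],12)[:2]])
E
```

```text
grasp 78 1 [array([ 1.36,  1.8 , -1.26,  0.98,  0.07,  1.69,  1.96]), array([ 1.36,  1.8 , -1.26,  0.98,  0.07,  1.69,  1.96])]
grasp 78 -1 [array([ 1.15,  1.57, -0.59,  1.  , -0.52,  1.74, -0.79]), array([ 1.15,  1.57, -0.59,  1.  , -0.52,  1.74, -0.79])]
grasp 60 1 [array([ 1.6 ,  1.87, -1.34,  1.27,  0.15,  1.32,  1.88]), array([ 1.6 ,  1.87, -1.34,  1.27,  0.15,  1.32,  1.88])]
grasp 60 -1 [array([ 1.32,  1.51, -0.62,  1.29, -0.65,  1.41, -0.68]), array([ 1.32,  1.51, -0.62,  1.29, -0.65,  1.41, -0.68])]
grasp 45 1 [array([ 1.79,  1.97, -1.41,  1.5 ,  0.29,  1.01,  1.77]), array([ 1.79,  1.97, -1.41,  1.5 ,  0.29,  1.01,  1.77])]
grasp 45 -1 [array([ 1.46,  1.5 , -0.67,  1.52, -0.79,  1.14, -0.54]), array([ 1.46,  1.5 , -0.67,  1.52, -0.79,  1.14, -0.54])]
place 110 1 [array([ 0.86,  1.44, -1.34,  1.77,  0.49,  0.99,  1.47]), array([ 0.86,  1.44, -1.34,  1.77,  0.49,  0.99,  1.47])]
place 110 -1 [array([ 0.5 ,  1.02, -0.63,  1.79, -0.44,  0.9 , -0.84]), array([ 0.5 ,  1.02, -0.63,  1.79, -0.44,  0.9 , -0.84])]
place 93 1 [array([ 0.97,  1.44, -1.35,  1.96,  0.63,  0.69,  1.18]), array([ 0.97,  1.44, -1.35,  1.96,  0.63,  0.69,  1.18])]
place 93 -1 [array([ 0.65,  1.01, -0.74,  1.98, -0.61,  0.6 , -0.83]), array([ 0.65,  1.01, -0.74,  1.98, -0.61,  0.6 , -0.83])]
place 77 1 [array([ 1.01,  1.35, -1.27,  2.15,  0.87,  0.32,  0.79]), array([ 1.01,  1.35, -1.27,  2.15,  0.87,  0.32,  0.79])]
place 77 -1 [array([ 0.85,  1.11, -0.98,  2.15, -0.61,  0.21, -0.95]), array([ 0.85,  1.11, -0.98,  2.15, -0.61,  0.21, -0.95])]
```

Run:
```python
from kin2 import *
np.set_printoptions(precision=4,suppress=True)
print(rel([.45,-.44,.22],tool(65,0,-1)))
```

```text
(array([-0.2999, -0.0315, -0.0181]), array([1.1019, 1.3651, 1.3736]))
```

```bash
python3 nudge.py '[{"finger_gap":0.085, "tx":-0.06, "ty":-0.006, "tz":-0.01, "drx":0.09, "dry":0.11, "drz":0.11}, {"finger_gap":0.085, "tx":-0.12, "ty":-0.012, "tz":-0.015, "drx":0.18, "dry":0.22, "drz":0.22}, {"finger_gap":0.085, "tx":-0.18, "ty":-0.018, "tz":-0.018, "drx":0.27, "dry":0.33, "drz":0.33}, {"finger_gap":0.085, "tx":-0.24, "ty":-0.025, "tz":-0.018, "drx":0.36, "dry":0.44, "drz":0.44}, {"finger_gap":0.085, "tx":-0.3, "ty":-0.0315, "tz":-0.018, "drx":0.45, "dry":0.55, "drz":0.55}]'
python3 - <<'E'
from kin2 import *
np.set_printoptions(precision=4,suppress=True)
print(rel([.45,-.44,.22],tool(65,0,-1)),bot.observe()["qpos"])
E
```

```text
clock: 5.68
position: [0.4479, -0.442, 0.2146]
tool_rot: [-2.528, -0.373, 0.657]
force: [2.4, -0.5, 0.4]
grip_width: 0.085
finger_force: 0.0
(array([ 0.0046, -0.0026, -0.0031]), array([0.6487, 0.8188, 0.8094])) [ 1.0307  0.954  -0.3903  1.0402 -0.111   1.7539 -0.0799]
```

```bash
python3 nudge.py '[{"finger_gap":0.085, "drx":0.09, "dry":0.11, "drz":0.11}, {"finger_gap":0.085, "drx":0.18, "dry":0.22, "drz":0.22}, {"finger_gap":0.085, "drx":0.27, "dry":0.34, "drz":0.34}, {"finger_gap":0.085, "drx":0.36, "dry":0.45, "drz":0.45}, {"finger_gap":0.085, "drx":0.45, "dry":0.56, "drz":0.56}]'
python3 - <<'E'
from kin2 import *
np.set_printoptions(precision=4,suppress=True)
print(rel([.45,-.44,.22],tool(65,0,-1)),bot.observe()["qpos"])
E
```

```text
clock: 6.3
position: [0.4491, -0.4403, 0.2149]
tool_rot: [-1.846, -0.246, -0.102]
force: [0.3, -0.4, -1.2]
grip_width: 0.0853
finger_force: 0.0
(array([ 0.0021, -0.0046, -0.0009]), array([0.2302, 0.2973, 0.2873])) [ 1.3125  1.274  -0.7956  0.9146 -0.3058  1.9122 -0.8107]
```

Run:
```python
from kin2 import *
np.set_printoptions(precision=4,suppress=True)
print(rel([.445,-.45,.1],tool(65,0,-1)))
```

```text
(array([-0.031 ,  0.1093,  0.0204]), array([0.2302, 0.2973, 0.2873]))
```

```bash
python3 nudge.py '[{"finger_gap":0.085, "tx":-0.01, "ty":0.036, "tz":0.007, "drx":0.077, "dry":0.099, "drz":0.096}, {"finger_gap":0.085, "tx":-0.02, "ty":0.073, "tz":0.014, "drx":0.154, "dry":0.198, "drz":0.192}, {"finger_gap":0.085, "tx":-0.031, "ty":0.109, "tz":0.02, "drx":0.23, "dry":0.297, "drz":0.287}, {"finger_gap":0.085, "tx":-0.031, "ty":0.109, "tz":0.02, "drx":0.23, "dry":0.297, "drz":0.287}]'
python3 - <<'E'
from kin2 import *
np.set_printoptions(precision=4,suppress=True)
print(rel([.454,-.429,.007],tool(65,0,-1)),bot.observe()["qpos"])
E
```

```text
clock: 6.8
position: [0.4423, -0.4504, 0.0958]
tool_rot: [-1.573, 0.004, -0.434]
force: [-0.3, -0.3, 0.8]
grip_width: 0.0851
finger_force: 0.0
(array([0.002 , 0.0888, 0.0245]), array([ 0.0026,  0.0027, -0.0039])) [ 1.4128  1.4937 -0.7328  0.9715 -0.4832  1.7686 -0.9556]
```

```bash
python3 nudge.py '[{"finger_gap":0.085, "tx":0.001, "ty":0.04, "tz":0.012, "drx":0.0026, "dry":0.0027, "drz":-0.0039}, {"finger_gap":0.085, "tx":0.002, "ty":0.08, "tz":0.024, "drx":0.0026, "dry":0.0027, "drz":-0.0039}, {"finger_gap":0.085, "tx":0.002, "ty":0.0888, "tz":0.0245, "drx":0.0026, "dry":0.0027, "drz":-0.0039}, {"finger_gap":0.085, "tx":0.002, "ty":0.0888, "tz":0.0245, "drx":0.0026, "dry":0.0027, "drz":-0.0039}]'
python3 - <<'E'
from kin2 import *
np.set_printoptions(precision=4,suppress=True)
print(rel([.504,-.320,.007],tool(65,0,-1)),bot.observe()["qpos"])
cv2.imwrite("pics/w4.png",optics.grab_frame("wrist"))
E
```

```text
clock: 7.3
position: [0.4563, -0.4319, 0.0128]
tool_rot: [-1.576, -0.009, -0.436]
force: [-0.3, -1.1, -0.4]
grip_width: 0.085
finger_force: 0.0
(array([-0.0041,  0.0052,  0.1216]), array([0.0048, 0.0004, 0.0093])) [ 1.3717  1.6103 -0.7152  0.9064 -0.4444  1.7394 -0.8825]
```

View pics/w4.png

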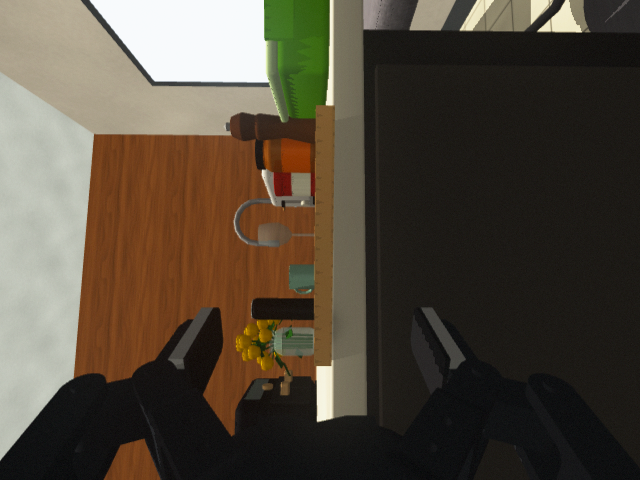

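The wrist view, turned on its side, shows the board edge-on as a strip at columns 317–333, rows 105–365. It lies between the open fingers (tips at columns 222 and 412) and slightly low, matching the 5 mm computed. Now I'll move in.

```bash
python3 nudge.py '[{"finger_gap":0.085, "tx":-0.004, "ty":0.005, "tz":0.03, "drx":0.0048, "dry":0.0004, "drz":0.0093}, {"finger_gap":0.085, "tx":-0.004, "ty":0.005, "tz":0.06, "drx":0.0048, "dry":0.0004, "drz":0.0093}, {"finger_gap":0.085, "tx":-0.004, "ty":0.005, "tz":0.09, "drx":0.0048, "dry":0.0004, "drz":0.0093}, {"finger_gap":0.085, "tx":-0.004, "ty":0.005, "tz":0.11, "drx":0.0048, "dry":0.0004, "drz":0.0093}, {"finger_gap":0.085, "tx":-0.004, "ty":0.005, "tz":0.11, "drx":0.0048, "dry":0.0004, "drz":0.0093}]'
python3 - <<'E'
from kin2 import *
np.set_printoptions(precision=4,suppress=True)
print(rel([.504,-.320,.007],tool(65,0,-1)))
E
```

```text
clock: 7.98
position: [0.4989, -0.3302, 0.0075]
tool_rot: [-1.57, 0.0, -0.436]
force: [-0.2, -0.5, 0.3]
grip_width: 0.085
finger_force: 0.0
(array([0.0003, 0.0005, 0.0114]), array([-0.0005, -0.0001, -0.0005]))
```

```bash
python3 nudge.py '[{"finger_gap":0.085, "ty":0.0005, "tz":0.006}, {"finger_gap":0.085, "ty":0.0005, "tz":0.0114}, {"finger_gap":0.04, "ty":0.0005, "tz":0.0114}, {"finger_gap":0.02, "ty":0.0005, "tz":0.0114}, {"finger_gap":0.02, "ty":0.0005, "tz":0.0114}]' 30
python3 nudge.py '[{"finger_gap":0.005}, {"finger_gap":0.005}, {"finger_gap":0.005}, {"finger_gap":0.005}]' 30
python3 nudge.py '[{"finger_gap":0.005}, {"finger_gap":0.005}]' 100
```

```text
clock: 8.6
position: [0.5032, -0.32, 0.0049]
tool_rot: [-1.57, 0.003, -0.438]
force: [0.8, -0.2, -0.3]
grip_width: 0.0318
finger_force: 0.0
clock: 9.1
position: [0.5034, -0.32, 0.0066]
tool_rot: [-1.567, 0.001, -0.438]
force: [-2.4, -1.6, 11.2]
grip_width: 0.0135
finger_force: 30.5
clock: 9.35
position: [0.5034, -0.32, 0.0066]
tool_rot: [-1.567, 0.001, -0.438]
force: [-1.9, -2.4, 10.4]
grip_width: 0.012
finger_force: 99.4
```

```bash
python3 nudge.py '[{"finger_gap":0.005, "ty":-0.01}, {"finger_gap":0.005, "ty":-0.025}, {"finger_gap":0.005, "ty":-0.045}, {"finger_gap":0.005, "ty":-0.06}, {"finger_gap":0.005, "ty":-0.06}]' 100
timeout 300 python3 - <<'E'
from kin2 import *
np.set_printoptions(precision=2,suppress=True)
s=bot.observe();v=np.load("v.npy");print(err(s["qpos"],v,s["position"],R.from_euler('xyz',s["tool_rot"])))
q=s["qpos"];print(q)
W=[((.50,-.30,.15),65,10,0),((.48,-.22,.25),72,25,0),((.47,-.12,.30),80,35,0),((.46,-.05,.32),89,35,0)]+[((.46,-.05,.32),89,35,a) for a in(-45,-90,-135,-180)]+[((.47,.08,.2),89,35,-180),((.49,.15,.07),89,35,-180)]
for P,y,p,a in W:
    M=tool(y,p,-1)*R.from_euler('z',a,degrees=True)
    o=ik(v,P,M,q,6)
    if not o: print(P,a,"none");continue
    q=o[0][1];print(P,y,p,a,q)
E
```

```text
clock: 9.98
position: [0.5035, -0.3205, 0.0664]
tool_rot: [-1.571, 0.001, -0.438]
force: [-0.0, -1.0, -2.7]
grip_width: 0.0122
finger_force: 99.1
[ 0.  0.  0. -0.  0. -0.]
[ 1.37  1.48 -0.78  1.27 -0.5   1.45 -0.85]
(0.5, -0.3, 0.15) 65 10 0 [ 1.39  1.24 -0.79  1.46 -0.51  1.32 -0.92]
(0.48, -0.22, 0.25) 72 25 0 [ 1.34  0.89 -0.84  1.66 -0.47  1.25 -1.03]
(0.47, -0.12, 0.3) 80 35 0 [ 1.24  0.67 -0.9   1.78 -0.45  1.2  -1.12]
(0.46, -0.05, 0.32) 89 35 0 [ 1.16  0.64 -0.95  1.8  -0.44  1.23 -1.13]
(0.46, -0.05, 0.32) 89 35 -45 [ 1.29  0.76 -1.2   1.8  -0.27  1.19 -0.53]
(0.46, -0.05, 0.32) 89 35 -90 [ 1.36  0.93 -1.44  1.79 -0.05  1.17  0.02]
(0.46, -0.05, 0.32) 89 35 -135 [ 1.38  0.98 -1.49  1.79  0.01  1.17  0.74]
(0.46, -0.05, 0.32) 89 35 -180 [ 1.38  0.98 -1.49  1.79  0.01  1.17  1.52]
(0.47, 0.08, 0.2) 89 35 -180 [ 1.14  1.07 -1.36  2.    0.1   0.75  1.48]
(0.49, 0.15, 0.07) 89 35 -180 [ 0.91  1.24 -1.16  2.02  0.23  0.49  1.5 ]
```

Run:
```python
from kin2 import *
np.set_printoptions(precision=4,suppress=True)
print(rel([.48,-.22,.25],tool(72,25,-1)))
```

```text
(array([-0.0641, -0.1836,  0.081 ]), array([-0.4359, -0.1217, -0.0281]))
```

```bash
python3 nudge.py '[{"finger_gap":0.005, "tx":-0.01, "ty":-0.045, "tz":0.01, "drx":-0.06, "dry":-0.02}, {"finger_gap":0.005, "tx":-0.025, "ty":-0.085, "tz":0.025, "drx":-0.15, "dry":-0.04, "drz":-0.01}, {"finger_gap":0.005, "tx":-0.04, "ty":-0.125, "tz":0.045, "drx":-0.26, "dry":-0.07, "drz":-0.017}, {"finger_gap":0.005, "tx":-0.055, "ty":-0.16, "tz":0.065, "drx":-0.36, "dry":-0.1, "drz":-0.023}, {"finger_gap":0.005, "tx":-0.064, "ty":-0.184, "tz":0.081, "drx":-0.436, "dry":-0.122, "drz":-0.028}]' 110
python3 - <<'E'
from kin2 import *
np.set_printoptions(precision=4,suppress=True)
print(rel([.46,-.05,.32],tool(89,35,-1)),bot.observe()["qpos"])
E
```

```text
clock: 10.6
position: [0.4798, -0.2189, 0.2506]
tool_rot: [-2.01, 0.001, -0.312]
force: [-0.4, -0.6, -1.7]
grip_width: 0.0119
finger_force: 108.7
(array([-0.0708, -0.1285,  0.1105]), array([-0.1707, -0.2551, -0.1487])) [ 1.3392  0.8885 -0.8328  1.6604 -0.4731  1.2487 -1.031 ]
```

```bash
python3 nudge.py '[{"finger_gap":0.005, "tx":-0.014, "ty":-0.026, "tz":0.022, "drx":-0.034, "dry":-0.051, "drz":-0.03}, {"finger_gap":0.005, "tx":-0.028, "ty":-0.052, "tz":0.044, "drx":-0.068, "dry":-0.102, "drz":-0.06}, {"finger_gap":0.005, "tx":-0.042, "ty":-0.077, "tz":0.066, "drx":-0.102, "dry":-0.153, "drz":-0.09}, {"finger_gap":0.005, "tx":-0.056, "ty":-0.103, "tz":0.088, "drx":-0.136, "dry":-0.204, "drz":-0.12}, {"finger_gap":0.005, "tx":-0.071, "ty":-0.1285, "tz":0.11, "drx":-0.171, "dry":-0.255, "drz":-0.149}]'
for i in 1 2 3; do :; done
python3 nudge.py '[{"finger_gap":0.005, "drz":-0.15}, {"finger_gap":0.005, "drz":-0.3}, {"finger_gap":0.005, "drz":-0.45}, {"finger_gap":0.005, "drz":-0.6}, {"finger_gap":0.005, "drz":-0.75}]'
python3 nudge.py '[{"finger_gap":0.005, "drz":-0.15}, {"finger_gap":0.005, "drz":-0.3}, {"finger_gap":0.005, "drz":-0.45}, {"finger_gap":0.005, "drz":-0.6}, {"finger_gap":0.005, "drz":-0.75}]'
python3 nudge.py '[{"finger_gap":0.005, "drz":-0.15}, {"finger_gap":0.005, "drz":-0.3}, {"finger_gap":0.005, "drz":-0.45}, {"finger_gap":0.005, "drz":-0.6}, {"finger_gap":0.005, "drz":-0.75}]'
python3 nudge.py '[{"finger_gap":0.005, "drz":-0.17}, {"finger_gap":0.005, "drz":-0.34}, {"finger_gap":0.005, "drz":-0.5}, {"finger_gap":0.005, "drz":-0.66}, {"finger_gap":0.005, "drz":-0.84}]'
python3 - <<'E'
from kin2 import *
np.set_printoptions(precision=4,suppress=True)
print(rel([.46,-.05,.32],tool(89,35,1)),bot.observe()["qpos"])
cv2.imwrite("pics/s5.png",optics.grab_frame("scene")); cv2.imwrite("pics/w5.png",optics.grab_frame("wrist"))
E
```

```text
clock: 11.22
position: [0.4597, -0.0505, 0.3196]
tool_rot: [-2.179, -0.0, -0.017]
force: [0.9, -0.0, -2.1]
grip_width: 0.0117
finger_force: 108.6
clock: 11.85
position: [0.4598, -0.0516, 0.3192]
tool_rot: [-2.333, -0.598, 0.474]
force: [0.5, -0.2, -2.3]
grip_width: 0.0117
finger_force: 108.7
clock: 12.48
position: [0.4598, -0.0516, 0.3191]
tool_rot: [-3.047, -0.961, 1.438]
force: [0.1, 0.3, -2.4]
grip_width: 0.0116
finger_force: 108.7
clock: 13.1
position: [0.4598, -0.0516, 0.3191]
tool_rot: [2.403, -0.69, 2.513]
force: [-0.2, -0.9, -1.5]
grip_width: 0.0117
finger_force: 108.7
clock: 13.72
position: [0.4598, -0.0516, 0.3191]
tool_rot: [2.178, -0.038, 3.097]
force: [0.9, -0.1, -1.8]
grip_width: 0.0119
finger_force: 108.7
(array([-0.0001,  0.0017,  0.0008]), array([ 0.0037,  0.0005, -0.0464])) [ 1.3762  0.9722 -1.4837  1.792   0.0042  1.1743  1.4897]
```

View pics/w5.png

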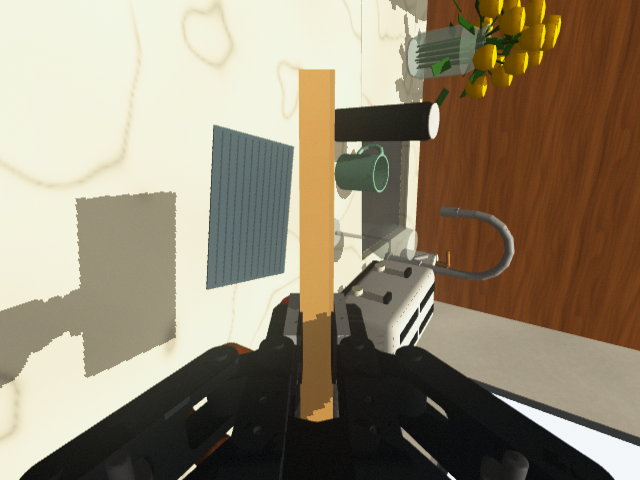

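The wrist picture shows the board still held edge-on, columns 300–335, rows 70–420. I'll check this against the assumed grip.

```bash
cat >> kin2.py <<'E'
# grasp transform: board (origin at middle, z to plain face) in tool frame
Tg=R.from_euler('xyz',[-1.5705,.0005,-.438]); Bg=R.from_euler('z',-12.57,degrees=True)
gR=Tg.inv()*Bg; gp=Tg.inv().apply(np.array([.516,-.2755,.007])-[.5034,-.3205,.0066])
def board(P,M): return M.apply(gp)+P, M*gR
def toolfor(p,B): M=B*gR.inv(); return p-M.apply(gp), M
E
python3 - <<'E'
from kin2 import *
np.set_printoptions(precision=3,suppress=True)
s=bot.observe();p,B=board(s["position"],R.from_euler('xyz',s["tool_rot"]))
print(p,B.as_matrix())
C=np.array([(a,b,c) for a in(.1,-.1) for b in(.07,-.07) for c in(.007,-.007)])
print(np.c_[C,proj(optics.calibration("wrist"),p+B.apply(C))])
print(proj(optics.calibration("scene"),p+B.apply(C)))
E
```

```text
[ 0.468 -0.014  0.292] [[-0.971  0.231 -0.058]
 [ 0.223  0.792 -0.569]
 [-0.085 -0.565 -0.821]]
[[  0.1     0.07    0.007 308.092 140.81 ]
 [  0.1     0.07   -0.007 325.594 140.804]
 [  0.1    -0.07    0.007 298.791  68.85 ]
 [  0.1    -0.07   -0.007 335.345  68.831]
 [ -0.1     0.07    0.007 308.754 378.556]
 [ -0.1     0.07   -0.007 324.961 378.559]
 [ -0.1    -0.07    0.007 301.402 538.654]
 [ -0.1    -0.07   -0.007 332.726 538.669]]
[[309.592 114.715]
 [312.796 111.606]
 [266.592  68.622]
 [269.487  65.076]
 [260.835 162.216]
 [263.918 159.227]
 [212.643 112.288]
 [215.333 108.784]]
```

View pics/s5.png

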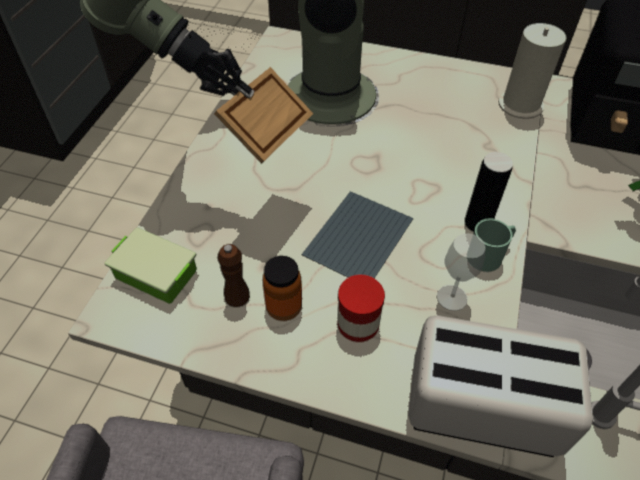

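The scene picture shows the groove on top, with board corners at (312,114), (269,69), (263,161), (216,111). These match my predicted pose within 2 px, so the grip transform is good. Now I'll plan the placing.

```bash
cat >> kin2.py <<'E'
def tilt(al,h,mat=(.507,.217),yaw=-13.5):
    """board middle pose: far edge's lower corner h above mat at its final place, near side raised by al deg"""
    a=np.radians(yaw+90);n=np.array([np.cos(a),np.sin(a),0]);u=np.radians(yaw);xa=np.array([np.cos(u),np.sin(u),0])
    # flat: board z down, board x = -xa, board y = n
    B0=R.from_matrix(np.c_[-xa,n,[0,0,-1]]); T=R.from_rotvec(-np.radians(al)*xa)
    hinge=np.array([*mat,.003+h])+.07*n
    return hinge+T.apply(-.07*n+np.array([0,0,.007])), T*B0
def go(al,h,**k): return rel(*toolfor(*tilt(al,h,**k)))
E
timeout 300 python3 - <<'E'
from kin2 import *
np.set_printoptions(precision=4,suppress=True)
s=bot.observe();v=np.load("v.npy");q=s["qpos"]
for al,h in((35,.1),(35,.03),(35,0),(20,0),(15,0)):
    P,M=toolfor(*tilt(al,h));o=ik(v,P,M,q,6);print(al,h,P,"z",M.as_matrix()[:,2],"y",M.as_matrix()[:,1]);
    if o:q=o[0][1];print(q)
    else:print("none")
print(go(35,.1))
E
```

```text
35 0.1 [0.5045 0.1957 0.176 ] z [-0.0242  0.828  -0.5602] y [0.1344 0.5579 0.8189]
[ 0.8559  1.0791 -1.2699  1.9728  0.0496  0.5777  1.322 ]
35 0.03 [0.5045 0.1957 0.106 ] z [-0.0242  0.828  -0.5602] y [0.1344 0.5579 0.8189]
[ 0.818   1.1831 -1.1816  1.9759  0.1131  0.5047  1.3734]
35 0 [0.5045 0.1957 0.076 ] z [-0.0242  0.828  -0.5602] y [0.1344 0.5579 0.8189]
[ 0.8035  1.2295 -1.1453  1.9698  0.1393  0.4784  1.3963]
20 0 [0.5008 0.1803 0.0499] z [ 0.0032  0.9425 -0.3342] y [0.0803 0.3328 0.9396]
[ 0.9582  1.5321 -1.2073  1.9193  0.1713  0.5605  1.6198]
15 0 [0.4999 0.1768 0.0403] z [ 0.0092  0.9674 -0.2529] y [0.0609 0.2519 0.9658]
[ 0.9975  1.6325 -1.2205  1.8872  0.1778  0.6096  1.6918]
(array([-0.0388,  0.0259,  0.2854]), array([-0.0086,  0.0403,  0.0757]))
```

```bash
python3 nudge.py '[{"finger_gap":0.005, "tx":-0.008, "ty":0.005, "tz":0.055, "dry":0.008, "drz":0.015}, {"finger_gap":0.005, "tx":-0.016, "ty":0.01, "tz":0.112, "dry":0.016, "drz":0.03}, {"finger_gap":0.005, "tx":-0.024, "ty":0.016, "tz":0.17, "drx":-0.003, "dry":0.024, "drz":0.045}, {"finger_gap":0.005, "tx":-0.032, "ty":0.021, "tz":0.23, "drx":-0.006, "dry":0.032, "drz":0.06}, {"finger_gap":0.005, "tx":-0.0388, "ty":0.0259, "tz":0.2854, "drx":-0.0086, "dry":0.0403, "drz":0.0757}]'
python3 - <<'E'
from kin2 import *
np.set_printoptions(precision=4,suppress=True)
print(go(35,.01),bot.observe()["qpos"])
E
```

```text
clock: 14.45
position: [0.5048, 0.1972, 0.175]
tool_rot: [2.171, -0.132, 3.081]
force: [2.0, -0.5, -1.9]
grip_width: 0.012
finger_force: 108.7
(array([-0.0115, -0.0737,  0.0486]), array([ 0.    ,  0.0002, -0.0088])) [ 0.8539  1.084  -1.2729  1.9726  0.0603  0.5749  1.3032]
```

```bash
python3 nudge.py '[{"finger_gap":0.005, "tx":-0.004, "ty":-0.025, "tz":0.016, "drz":-0.009}, {"finger_gap":0.005, "tx":-0.008, "ty":-0.05, "tz":0.033, "drz":-0.009}, {"finger_gap":0.005, "tx":-0.0115, "ty":-0.0737, "tz":0.0486, "drz":-0.009}, {"finger_gap":0.005, "tx":-0.0115, "ty":-0.0737, "tz":0.0486, "drz":-0.009}]'
python3 - <<'E'
from kin2 import *
np.set_printoptions(precision=4,suppress=True)
print(go(35,.001));print(go(20,.001))
E
```

```text
clock: 14.95
position: [0.5043, 0.1942, 0.086]
tool_rot: [2.17, -0.126, 3.087]
force: [0.2, 0.7, -0.9]
grip_width: 0.0121
finger_force: 108.8
(array([-0.0012, -0.0066,  0.0062]), array([ 0.0006, -0.0011,  0.0003]))
(array([-0.0016, -0.037 ,  0.0082]), array([-0.255 , -0.001 , -0.0567]))
```

```bash
python3 nudge.py '[{"finger_gap":0.005, "tx":-0.0012, "ty":-0.005, "tz":0.0055}, {"finger_gap":0.005, "tx":-0.0013, "ty":-0.014, "tz":0.0068, "drx":-0.085, "drz":-0.018}, {"finger_gap":0.005, "tx":-0.0014, "ty":-0.025, "tz":0.0076, "drx":-0.17, "drz":-0.038}, {"finger_gap":0.005, "tx":-0.0016, "ty":-0.037, "tz":0.0082, "drx":-0.255, "drz":-0.057}, {"finger_gap":0.005, "tx":-0.0016, "ty":-0.037, "tz":0.0082, "drx":-0.255, "drz":-0.057}]'
python3 - <<'E'
from kin2 import *
np.set_printoptions(precision=4,suppress=True)
print(go(20,0));print(go(17,-.001))
cv2.imwrite("pics/s6.png",cv2.resize(optics.grab_frame("scene")[120:330,180:460],None,fx=2.8,fy=2.8,interpolation=cv2.INTER_CUBIC))
E
```

```text
clock: 15.58
position: [0.5023, 0.1794, 0.0516]
tool_rot: [1.91, -0.072, 3.111]
force: [0.6, 0.6, -1.1]
grip_width: 0.0118
finger_force: 108.8
(array([ 0.0014, -0.0014,  0.0015]), array([0.0029, 0.0015, 0.0022]))
(array([ 0.0014, -0.0085,  0.0016]), array([-0.0482,  0.0015, -0.0091]))
```

View pics/s6.png

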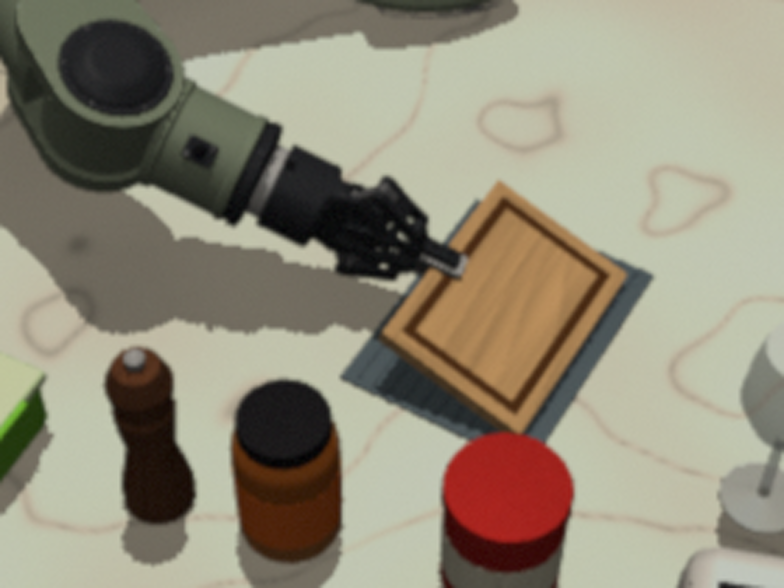

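The far side of the board, from crop (625,270) to (520,430), sits just above the mat's far border with an even margin. I'll lower it to contact and then loosen.

```bash
python3 nudge.py '[{"finger_gap":0.005, "tx":0.0014, "ty":-0.003, "tz":0.0015, "drx":-0.02, "dry":0.0015, "drz":-0.003}, {"finger_gap":0.005, "tx":0.0014, "ty":-0.006, "tz":0.0016, "drx":-0.035, "dry":0.0015, "drz":-0.006}, {"finger_gap":0.005, "tx":0.0014, "ty":-0.0085, "tz":0.0016, "drx":-0.048, "dry":0.0015, "drz":-0.009}, {"finger_gap":0.005, "tx":0.0014, "ty":-0.0085, "tz":0.0016, "drx":-0.048, "dry":0.0015, "drz":-0.009}]' 30
python3 - <<'E'
from kin2 import *
np.set_printoptions(precision=4,suppress=True)
s=bot.observe();print(s["force"],R.from_euler('xyz',s["tool_rot"]).as_matrix()[:,1:])
E
```

```text
clock: 16.12
position: [0.4999, 0.1789, 0.0444]
tool_rot: [1.863, -0.061, 3.119]
force: [-0.9, -3.8, 6.8]
grip_width: 0.0119
finger_force: 109.7
[-0.8799 -3.7803  6.7757] [[ 0.0645  0.0043]
 [ 0.2867  0.9577]
 [ 0.9558 -0.2876]]
```

```bash
python3 nudge.py '[{"finger_gap":0.014}, {"finger_gap":0.018, "ty":0.001}, {"finger_gap":0.022, "ty":0.002}, {"finger_gap":0.026, "ty":0.004}, {"finger_gap":0.03, "ty":0.005}]'
python3 nudge.py '[{"finger_gap":0.03}, {"finger_gap":0.03}]'
```

```text
clock: 16.75
position: [0.5, 0.1804, 0.0486]
tool_rot: [1.865, -0.061, 3.119]
force: [0.4, 0.3, -1.5]
grip_width: 0.0298
finger_force: 0.5
clock: 17.0
position: [0.5, 0.1803, 0.0484]
tool_rot: [1.865, -0.061, 3.119]
force: [0.5, 1.0, -1.1]
grip_width: 0.0301
finger_force: 0.5
```

```bash
python3 nudge.py '[{"finger_gap":0.03, "ty":-0.002, "tz":0.001, "drx":0.05}, {"finger_gap":0.03, "ty":-0.005, "tz":0.002, "drx":0.1}, {"finger_gap":0.03, "ty":-0.007, "tz":0.002, "drx":0.15}, {"finger_gap":0.03, "ty":-0.009, "tz":0.003, "drx":0.2}, {"finger_gap":0.03, "ty":-0.009, "tz":0.003, "drx":0.2}]'
python3 - <<'E'
from kin2 import *
np.set_printoptions(precision=4,suppress=True)
s=bot.observe();T=R.from_euler('xyz',s["tool_rot"]);print(s["force"],T.as_matrix()[:,1:])
print("down3mm",T.inv().apply([0,0,-.003]),"out",T.inv().apply([-.233*.04,-.972*.04,0]))
cv2.imwrite("pics/s7.png",cv2.resize(optics.grab_frame("scene")[150:310,240:460],None,fx=3.4,fy=3.4,interpolation=cv2.INTER_CUBIC))
E
```

```text
clock: 17.62
position: [0.4995, 0.1808, 0.0395]
tool_rot: [2.066, -0.059, 3.12]
force: [0.6, 0.2, -1.2]
grip_width: 0.0299
finger_force: 0.4
[ 0.5752  0.2388 -1.154 ] [[ 0.0624 -0.0092]
 [ 0.4736  0.8805]
 [ 0.8785 -0.474 ]]
down3mm [-0.0002 -0.0026  0.0014] out [ 0.0085 -0.019  -0.0341]
```

View pics/s7.png

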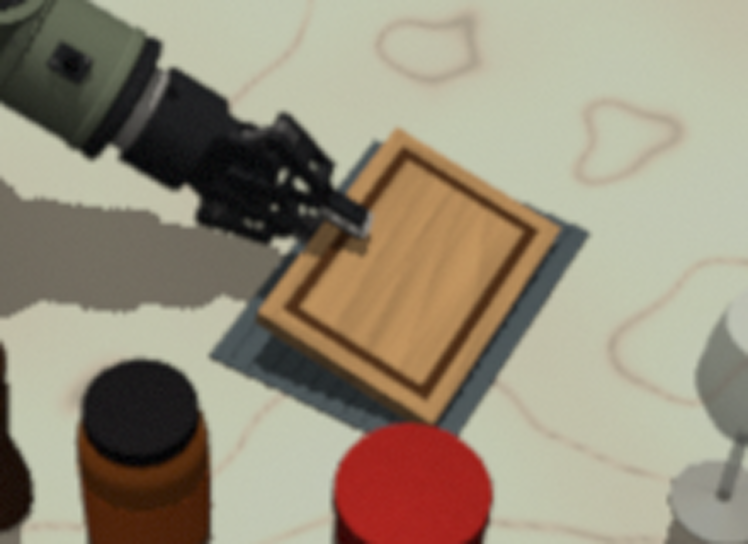

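The board's far edge rests on the mat, from crop (558,228) to (430,420), and its near side sits on the lower finger. I'll lower a little further and watch the force.

```bash
python3 nudge.py '[{"finger_gap":0.03, "ty":-0.002, "tz":0.001}, {"finger_gap":0.03, "ty":-0.0045, "tz":0.0025}, {"finger_gap":0.03, "ty":-0.0065, "tz":0.0035}, {"finger_gap":0.03, "ty":-0.0065, "tz":0.0035}]'
```

```text
clock: 18.18
position: [0.4989, 0.1806, 0.0314]
tool_rot: [2.064, -0.061, 3.119]
force: [-1.1, -1.5, -0.5]
grip_width: 0.0298
finger_force: 0.6
```

```bash
python3 nudge.py '[{"finger_gap":0.03, "tx":0.004, "ty":-0.0095, "tz":-0.017}, {"finger_gap":0.03, "tx":0.0085, "ty":-0.019, "tz":-0.034}, {"finger_gap":0.03, "tx":0.013, "ty":-0.0285, "tz":-0.051}, {"finger_gap":0.03, "tx":0.013, "ty":-0.0285, "tz":-0.051}]'
python3 nudge.py '[{"finger_gap":0.03, "ty":0.03, "tz":-0.04}, {"finger_gap":0.03, "ty":0.06, "tz":-0.08}, {"finger_gap":0.03, "ty":0.1, "tz":-0.12}, {"finger_gap":0.03, "ty":0.1, "tz":-0.12}]'
python3 - <<'E'
from kin2 import *
np.set_printoptions(precision=2,suppress=True)
im=optics.grab_frame("scene");cv2.imwrite("pics/s8.png",cv2.resize(im[150:310,240:460],None,fx=3.4,fy=3.4,interpolation=cv2.INTER_CUBIC))
p,B=tilt(0,0);C=np.array([(a,b,-.007) for a,b in((.1,.07),(.1,-.07),(-.1,-.07),(-.1,.07))])
print((proj(optics.calibration("scene"),p+B.apply(C))-[240,150])*3.4)
E
```

```text
clock: 18.68
position: [0.485, 0.1214, 0.0314]
tool_rot: [2.065, -0.061, 3.117]
force: [0.5, -0.1, 0.3]
grip_width: 0.0297
finger_force: 0.0
clock: 19.18
position: [0.4934, 0.0637, 0.1791]
tool_rot: [2.066, -0.056, 3.118]
force: [1.1, 1.0, -0.0]
grip_width: 0.0298
finger_force: 0.0
[[551.72 221.26]
 [380.87 148.74]
 [242.76 331.48]
 [422.63 416.16]]
```

View pics/s8.png

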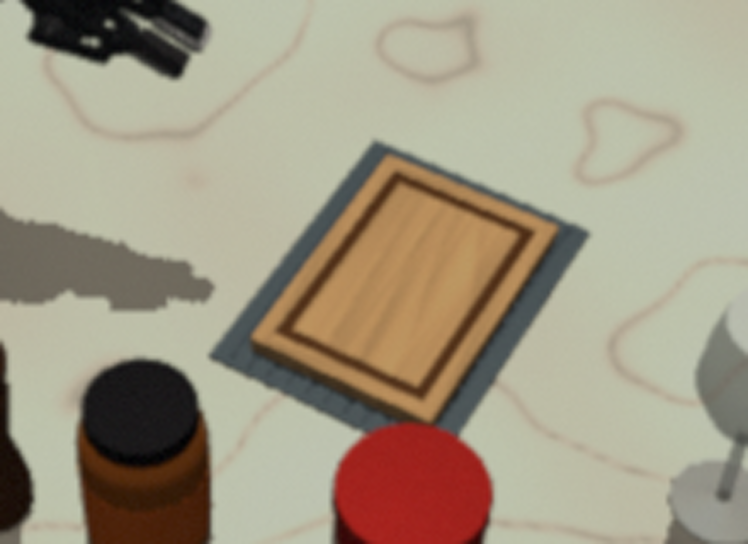

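The board lies flat, groove up, with corners at crop (557,227), (388,153), (252,338), (430,417). That is about 5 mm off the ideal position, square to the mat, and the gripper is clear. Handing in.

```bash
python3 -c "
from workcell import bot, optics
print(bot.job_done())"
```

```text
the job is handed in; nothing more can be done
None
```

The board was slid past the end, gripped, turned over and laid groove side up on the mat, square and about 5 mm from centre by the last camera picture; nothing else was seen to move, and the job is handed in (its result was not shown).

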